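# Stack the sharpening-stone caddy

## Robot

A 6-joint arm with a two-finger parallel gripper is mounted at the origin on a cart in front of the work surface, level with it; the furniture and walls round the work are solid. World frame = base frame: x ahead of the robot, y to its left, z up, the work surface at z = 0. Lengths are in m, angles in rad, forces in N, time in s.
With the tool pointing down it reaches from about 0.325 to 0.85 m from the base axis. Payload 4.4 kg.
Tool frame: the origin (TCP) lies at the very end of the fingers, on their centre line; the grasp point (between the pads) lies 19 mm behind it; z points along the fingers, y is the line along which they close (so a half turn about z gives the same grasp; the last joint's range is limited). The gripper opens to 94 mm and grips with 3 to 60 N. Pads are 16 mm wide; open, the fingers measure 119 mm over their backs; the gripper's body (75 mm by 177 mm) begins 78 mm behind the grasp point.
Start: joints at [1.105, 0.207, 1.542, -0, 1.393, -0.15], TCP at [0.178, 0.547, 0.205] pointing down, gripper open.
Joint ranges: [-2.73, 2.73], [-0.86, 2.22], [0.23, 2.46], [-1.11, 4.25], [0.08, 2.63], [-2.82, 2.82]. Speed limits (rad/s): [2.79, 2.79, 3.14, 3.14, 3.14, 3.14].

## Interface

Orientations are given as a unit quaternion [w, x, y, z].
In Python, from bench import r gives the robot as it stands. The module is installed in compiled form; this text tells all that it offers.
- The arm moves only by the tool jog_arm, never from a script. Its argument "rows" is one flat list of numbers, 5 for each row, row after row: the shift along the tool's x, y, z each as a share of 0.5 m, from -1 to 1, then the turn about the tool's z as a share of 60 degrees, from -1 to 1, then the finger opening in mm, from 0 to 94. A call has 1 to 20 rows; each row is the pose to reach, as a shift and turn from the pose commanded when the call began, along the tool's axes at that moment; what a row does not reach only later rows make up. A row lasts 1/10 s, in which the tool goes at most 50 mm and 8.59 degrees, less where a joint would pass 70% of its speed; a pose out of reach is approached as far as the arm can. A call with a number of a shift or a turn outside -1 to 1 is refused whole. A call with a gripper value outside its range is refused whole. The fingers move at their own pace and stop on an object; "force" is the grip in N (left out, the last holds). Time passes only in rows, so rows that repeat a pose let the fingers close. It gives the time, the measured TCP pose, the force, the opening and the grip force at its end, in the units of the state.
- r.observe(): the state, without advancing time (a new reading comes with each control period).
- r.grab_frame(name): name is "side" or "top"; returns the picture (420x560x3 uint8, blue, green, red); there is no depth.
- r.get_calibration(name): a dict with "fx", "fy", "cx", "cy" (pixels), "D" ([k1, k2, p1, p2, k3] as OpenCV has them; the pictures are not rectified), "R" (3x3) and "t" (3): a world point X has camera coordinates R X + t. Camera axes: x right, y down, z forward; pixel columns grow to the right and rows downward; lengths in m; the calibration is good to about 2 mm. A picture is of the moment at which its call begins. get_calibration takes no time and is no camera call.
- r.close_job(): hands the job in; it is judged then, once.
The state is a dict: "time_s": time; "q": joint angles; "qd": joint speeds; "effort": joint torques, N m; "tcp_pos": TCP position; "eef_rot": TCP orientation; "contact_force": force on the tool from outside, world axes, zero at the start; "wrist_torque": the same for the moment, N m; "finger_gap": opening from 0.0 (shut) to 1.0 (fully open); "gripper_force": force on a finger pad.
Only numpy, scipy, OpenCV 4.12 (cv2) and the standard library are available. Lean on these libraries where they do the work, as an engineer would, in place of code of your own. Each camera call takes 0.05 s, during which the arm holds its last target. There are 200 camera calls.

## Task

Pack the stone caddy on the bench from the bottom up: first lay the long slim stone lengthwise in the middle of the bottom tray's deck, then set the loose upper tray squarely onto the bottom tray's four corner posts, so that it sits down inside the corner guides. Only then lay the pale small block lengthwise in the middle of the upper tray's deck, and put the cover on top, seated the same way inside the upper tray's guides. Leave the smaller dark grey block and the scrub brush where they are, and let go of everything.

Things in the scene. Friction and masses are not known exactly. Their poses are not given: they have to be found in the camera images.
- bottom_deck (a point): Bottom tray, fixed: wooden deck 54 x 200 x 18 mm on a dark steel plate 84 mm wide. Corner posts rise 30 mm above the deck (36 mm free between them across, 180 mm lengthwise); steel guides outside them reach 15 mm above the post tops, flaring out, leaving a seated deck 3 mm play across, 4 mm lengthwise, each way. Long sides open. Point: centre of the deck's upper face, 23 mm above the bench. y along it, x across, z up
- upper_deck (a point): Upper tray, loose, 0.28 kg: same deck (54 x 200 x 18 mm), posts and guides as the bottom tray, but no steel plate. Take it across the 54 mm at mid-length. Point: centre of the deck, half-way up its thickness, 9 mm above its underside. y along it, x across, z up; fits either way round. Seated, this point is 39 mm above the bottom deck's upper face (underside on the post tops)
- cover_grip (a point): Cover, loose, 0.22 kg: wooden board 54 x 200 x 18 mm without posts, with a grip bar 24 mm wide (x), 80 mm long (y), 22 mm high on top; take it across the 24 mm. Point: centre of the bar, 29 mm above the board's underside. y along it, x across, z up; fits either way round. Seated on the upper tray's posts this point is 68 mm above the centre of the upper deck
- slim_stone_mid (a point): Long slim reddish whetstone, 26 x 150 x 14 mm, lying flat; this point is its centre, half-way up. y along its length, x across its width, z up.
- pale_block_mid (a point): Pale cream small stone block, 28 x 52 x 24 mm, lying flat; the larger of the two small blocks. This point is its centre, half-way up. y along its length, x across its width, z up.
- grey_block_mid (a point): Dark grey small stone block, 24 x 46 x 20 mm, the smaller of the two small blocks: not wanted, leave it alone. This point is its centre, half-way up; y along its length.
- brush_mid (a point): Wooden scrub brush, 41 x 156 x 26 mm, lying bristles down: leave it alone. This point is its centre, half-way up; y along its length.
Things that resemble listed ones, but are neither listed nor needed, are in the scene too. What is shaped like the part that bears pale_block_mid but orange or turquoise is not meant.

How it is judged:
On the way, in this order (a step that is already met when the one before it is completed fails the run):
1. the slim stone lies on the bottom tray's deck, let go (x of slim_stone_mid in the frame of bottom_deck between -0.012 and 0.012 m and y of slim_stone_mid in the frame of bottom_deck between -0.015 and 0.015 m and z of slim_stone_mid in the frame of bottom_deck between 0.003 and 0.011 m and angle between the y axis of slim_stone_mid and the y axis of bottom_deck, either way round below 0.2 rad and angle between slim_stone_mid's own z axis and vertical below 0.06 rad and contact force between the fingers and slim_stone below 0.3 N), for 0.2 s.
2. the upper tray sits on the bottom tray's posts, inside its guides, over the slim stone, let go (all of step 1 and x of upper_deck in the frame of bottom_deck between -0.007 and 0.007 m and y of upper_deck in the frame of bottom_deck between -0.007 and 0.007 m and z of upper_deck in the frame of bottom_deck between 0.036 and 0.042 m and angle between the y axis of upper_deck and the y axis of bottom_deck, either way round below 0.06 rad and angle between upper_deck's own z axis and vertical below 0.06 rad and contact force between the fingers and upper_tray below 0.3 N), for 0.2 s.
3. the pale block lies on the upper tray's deck, let go (all of step 2 and x of pale_block_mid in the frame of upper_deck between -0.012 and 0.012 m and y of pale_block_mid in the frame of upper_deck between -0.015 and 0.015 m and z of pale_block_mid in the frame of upper_deck between 0.017 and 0.025 m and angle between the y axis of pale_block_mid and the y axis of upper_deck, either way round below 0.25 rad and angle between pale_block_mid's own z axis and vertical below 0.06 rad and contact force between the fingers and pale_block below 0.3 N), for 0.2 s.
At the end, for the whole second after the job is handed in: Slim stone flat on the bottom deck, pale block flat on the upper deck (12 mm across, 15 mm along of the middle, within 0.2 and 0.25 rad of lengthwise); upper tray and cover each seated on the posts below inside the guides (7 mm, height 3 mm, 0.06 rad); all let go and at rest (all of step 3 and x of cover_grip in the frame of upper_deck between -0.007 and 0.007 m and y of cover_grip in the frame of upper_deck between -0.007 and 0.007 m and z of cover_grip in the frame of upper_deck between 0.065 and 0.071 m and angle between the y axis of cover_grip and the y axis of upper_deck, either way round below 0.06 rad and angle between cover_grip's own z axis and vertical below 0.06 rad and contact force between the fingers and cover below 0.3 N and linear speed of each of slim_stone, upper_tray, pale_block, cover below 0.01 m/s); the robot touches nothing.
It fails at once if the dark grey block is moved more than 20 mm (distance of grey_block_mid from where it was at the start of the episode above 0.02 m).
It fails at once if the scrub brush is moved more than 20 mm (distance of brush_mid from where it was at the start of the episode above 0.02 m).
It also fails if it takes over 120 s, if anything falls off the work surface, if the arm or the gripper's body presses on something with over 40 N, if the wrist force passes 120 N, or if a joint passes its speed limit or range.

## Working session

There is one attempt and no reset: what is moved stays moved. The work goes in short steps, Python scripts to look and compute and a tool call to move; the robot and the scene stay as the last step left them, time stands still between calls to the robot, and variables do not carry over. Pictures are saved under pics/ and viewed, at most 14 in all, crops included, and the job is handed in when it is done.

Besides the shell and the picture viewer there is one more tool, called after "Request:" by a JSON object that holds its "op" and its "data". jog_arm: Moves the arm, as the interface text tells. Its arguments: {"type":"object","properties":{"rows":{"type":"array","items":{"type":"number"}},"force":{"type":"number"}},"required":["rows"]}

```bash
mkdir -p pics; python3 - <<'E'
from bench import r
import cv2
for n in("top","side"):
    cv2.imwrite(f"pics/{n}0.png",cv2.resize(r.grab_frame(n),(800,600),interpolation=cv2.INTER_CUBIC))
    c=r.get_calibration(n);print(n,c)
print(r.observe())
E
```

```text
top {'fx': 433.02692966479816, 'fy': 433.02692966479816, 'cx': 275.13140468197076, 'cy': 205.67164381550583, 'D': array([-0.10052631,  0.        ,  0.        ,  0.        ,  0.        ]), 'R': array([[-0.01833112, -0.99949364,  0.02600817],
       [-0.99796382,  0.01670127, -0.06155714],
       [ 0.0610916 , -0.02708362, -0.99776465]]), 't': array([0.03359436, 0.5347733 , 1.11960661])}
side {'fx': 412.7641404487311, 'fy': 412.7641404487311, 'cx': 286.0395381047258, 'cy': 209.14450222661907, 'D': array([0.01815067, 0.        , 0.        , 0.        , 0.        ]), 'R': array([[-0.74810892, -0.66346015,  0.01239607],
       [-0.58959092,  0.65601101, -0.47120283],
       [ 0.30449234, -0.35981965, -0.88193777]]), 't': array([0.42438022, 0.33288305, 0.86703122])}
{'time_s': 0.1, 'q': array([ 1.10548983e+00,  2.07372938e-01,  1.54279524e+00, -5.50512105e-06,
        1.39350072e+00, -1.50510090e-01]), 'qd': array([-3.52700549e-04, -9.08966400e-04, -4.65938128e-03,  1.17857525e-03,
       -4.23135245e-04, -7.77103147e-05]), 'effort': array([ 2.65468107e-04, -3.71857524e+01, -2.82296491e+01,  7.00955023e-02,
        3.10135027e-02, -4.22040353e-05]), 'tcp_pos': array([0.17772084, 0.54608028, 0.20439278]), 'eef_rot': array([-3.12037877e-04,  1.56748537e-01,  9.87638000e-01, -9.90119461e-04]), 'contact_force': array([0.19670861, 0.03910495, 0.04017613]), 'wrist_torque': array([0.01054951, 0.01030225, 0.0463087 ]), 'gripper_force': 0.0, 'finger_gap': 1.0010920771652385}
```

View pics/top0.png

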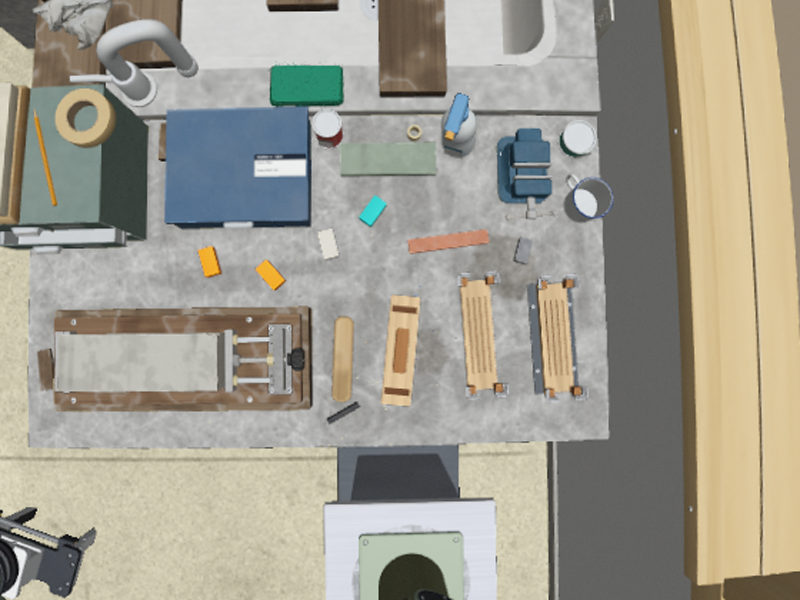

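View pics/side0.png

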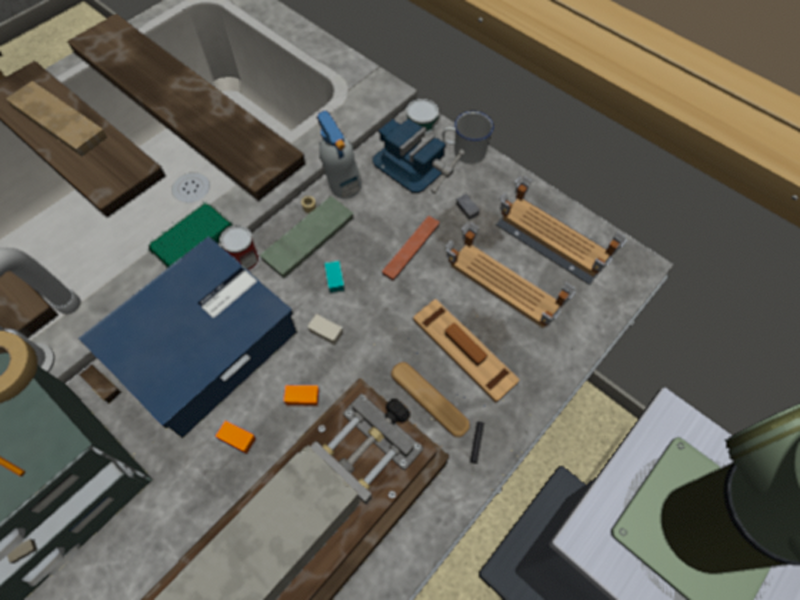

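The top view shows the bottom tray with its dark plate at (556,337), the upper tray at (479,335), the cover at (401,350), the slim stone at (448,241) and the brush at (343,358). Small blocks: cream (328,243), dark grey (523,250), turquoise (373,210), orange (208,262) and (270,275). The cream one fits the pale block. I'll confirm it in an enlarged crop.

```bash
cat > h.py <<'E'
from bench import r
import cv2,numpy as np
def crop(n,x0,y0,w,h,s,f):
    im=r.grab_frame(n)[y0:y0+h,x0:x0+w]
    cv2.imwrite(f"pics/{f}.png",cv2.resize(im,None,fx=s,fy=s,interpolation=cv2.INTER_CUBIC))
def world(n,uv,z):
    "raw pixels -> world points on the plane z"
    c=r.get_calibration(n);K=np.array([[c['fx'],0,c['cx']],[0,c['fy'],c['cy']],[0,0,1]])
    uv=np.array(uv,float).reshape(-1,1,2)
    d=cv2.undistortPoints(uv,K,c['D'])[:,0]
    d=np.c_[d,np.ones(len(d))]@c['R'];o=-c['R'].T@c['t']
    z=np.broadcast_to(z,len(d))
    return o+d*((z-o[2])/d[:,2])[:,None]
E
python3 - <<'E'
from h import *
crop("top",210,145,220,150,3.6,"c1")
crop("top",300,185,120,100,6,"c2")
E
```

```text
(no output)
```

View pics/c1.png

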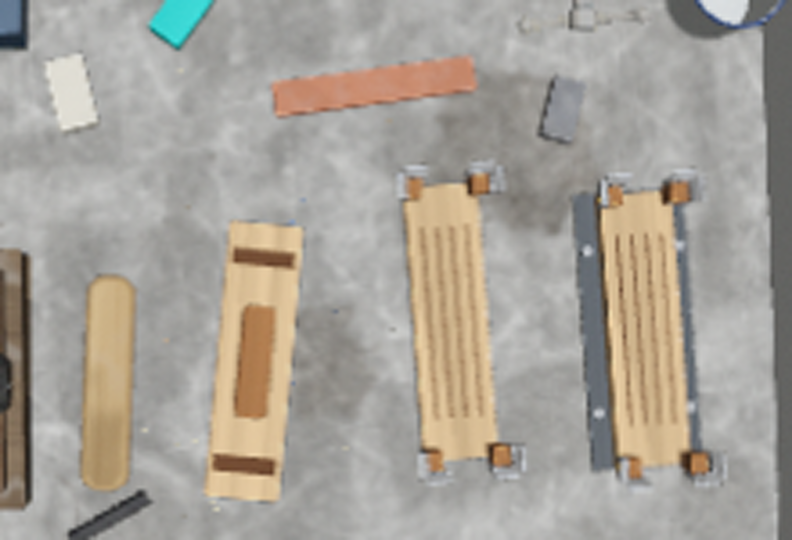

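View pics/c2.png

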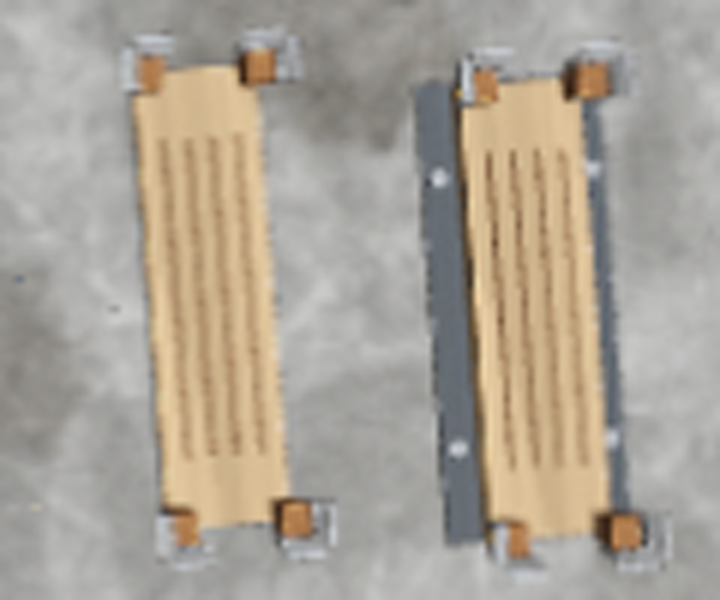

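The crops confirm it: the cream block in c1 has corners (45,60), (81,53), (98,121), (64,132), and the orange and turquoise ones are decoys. The slim stone in c1 has corners (273,83), (473,57), (476,88), (279,116). I read the groove ends of both decks in c2.

```bash
cat > m.py <<'E'
from h import *
def raw(p,s,ox,oy): return (np.array(p,float)+.5)/s-.5+[ox,oy]
def show(nm,n,p,s,ox,oy,z,la):
    # p: TL,TR,BR,BL ; la 0: long axis is vertical in image ; 1 horizontal
    W=world(n,raw(p,s,ox,oy),z)[:,:2];c=W.mean(0)
    a=W[0]+W[1]-W[2]-W[3]; b=W[1]+W[2]-W[0]-W[3]
    l=(a,b)[la]; yaw=np.degrees(np.arctan2(l[1],l[0]))%180
    print(nm,c.round(4),"yaw long axis",round(yaw,1),"size",np.round([np.linalg.norm(a)/2,np.linalg.norm(b)/2],4))
    return c,yaw
E
python3 - <<'E'
from m import *
A=(3.6,210,145);B=(6,300,185)
show("slim","top",[(273,83),(473,57),(476,88),(279,116)],*A,.014,1)
show("pale","top",[(45,60),(81,53),(98,121),(64,132)],*A,.024,0)
show("board","top",[(230,221),(303,228),(279,500),(206,495)],*A,.018,0)
show("bar","top",[(245,305),(275,307),(266,418),(235,416)],*A,.040,0)
show("upper groove","top",[(163,139),(238,136),(263,454),(189,458)],*B,.018,0)
show("upper deck","top",[(133,70),(258,66),(290,523),(163,529)],*B,.018,0)
show("bottom groove","top",[(488,152),(562,150),(586,466),(513,468)],*B,.023,0)
show("grey","top",[(556,75),(584,82),(570,143),(541,136)],*A,.020,0)
E
```

```text
slim [ 0.6324 -0.0807] yaw long axis 97.0 size [0.024  0.1485]
pale [0.6301 0.1417] yaw long axis 13.7 size [0.053  0.0262]
board [0.4328 0.0125] yaw long axis 173.9 size [0.1982 0.0531]
bar [0.4328 0.0129] yaw long axis 174.0 size [0.0789 0.0217]
upper groove [ 0.4581 -0.1318] yaw long axis 3.2 size [0.1395 0.0329]
upper deck [ 0.4582 -0.1309] yaw long axis 2.5 size [0.2005 0.0556]
bottom groove [ 0.4498 -0.2745] yaw long axis 2.8 size [0.1389 0.033 ]
grey [ 0.6128 -0.2182] yaw long axis 164.6 size [0.0468 0.0218]
```

```bash
python3 - <<'E'
from m import *
crop("side",260,110,220,160,3.6,"s1")
E
```

```text
(no output)
```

View pics/s1.png

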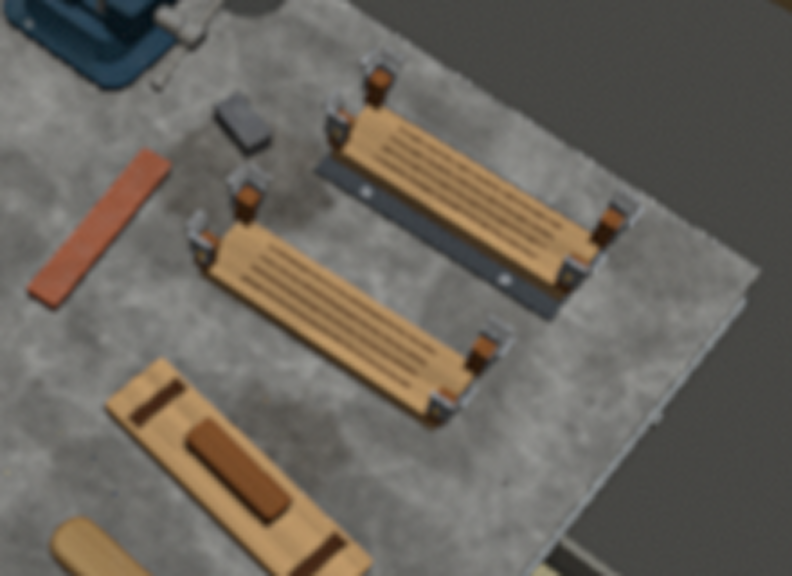

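In the side crop, the upper groove ends are (270,245), (242,278), (437,350), (409,387) and the bottom ones are (405,127), (378,158), (563,226), (535,256). I'll cross-check these against the top view and work out the first moves.

```bash
cat > go.py <<'E'
from h import *
from scipy.spatial.transform import Rotation as Ro
def frame(q=None):
    q=r.observe()["eef_rot"] if q is None else q
    return Ro.from_quat(np.roll(q,-1))
def plan(*targets):
    "targets (x,y,z,toolx_yaw_deg): shares from the present pose"
    s=r.observe();F=frame(s["eef_rot"]).as_matrix();y0=np.degrees(np.arctan2(F[1,0],F[0,0]))
    yt=np.degrees(np.arctan2(F[1,1],F[0,1]))
    print("now",s["tcp_pos"].round(4),"yaw x",round(y0,2),"tilt",round(np.degrees(np.arccos(-F[2,2])),2),"t",round(s["time_s"],1),"gap",round(s["finger_gap"]*94,1),"q",s["q"].round(2))
    for x,y,z,w in targets:
        d=F.T@(np.array([x,y,z])-s["tcp_pos"]); t=-((w-y0+180)%360-180)
        print((x,y,z,w),"->",(d/.5).round(4),round(t/60,4))
E
python3 - <<'E'
from m import *; from go import plan
S=(3.6,260,110)
show("upper","side",[(242,278),(270,245),(437,350),(409,387)],*S,.018,0)
show("bottom","side",[(378,158),(405,127),(563,226),(535,256)],*S,.023,0)
show("slim","side",[(150,149),(171,161),(54,308),(28,290)],*S,.014,0)
plan((.45,.2,.2,105),(.632,-.081,.12,97))
E
```

```text
upper [ 0.4571 -0.1309] yaw long axis 3.8 size [0.1392 0.0356]
bottom [ 0.4476 -0.2742] yaw long axis 2.2 size [0.135  0.0355]
slim [ 0.6298 -0.0782] yaw long axis 96.7 size [0.1517 0.0211]
now [0.1779 0.5464 0.2049] yaw x 161.96 tilt 0.06 t 0.2 gap 93.8 q [ 1.11  0.21  1.54 -0.    1.39 -0.15]
(0.45, 0.2, 0.2, 105) -> [-0.732  -0.4902  0.0102] 0.9494
(0.632, -0.081, 0.12, 97) -> [-1.2521 -0.9117  0.1706] 1.0827
```

Request:
{"op": "jog_arm", "data": {"rows": [-0.73, -0.49, 0.01, 0.95, 60, -0.73, -0.49, 0.01, 0.95, 60, -0.73, -0.49, 0.01, 0.95, 60, -0.73, -0.49, 0.01, 0.95, 60, -0.73, -0.49, 0.01, 0.95, 60, -0.73, -0.49, 0.01, 0.95, 60, -0.73, -0.49, 0.01, 0.95, 60, -0.73, -0.49, 0.01, 0.95, 60, -0.73, -0.49, 0.01, 0.95, 60, -0.73, -0.49, 0.01, 0.95, 60, -0.73, -0.49, 0.01, 0.95, 60], "force": 20}}

```text
time_s: 1.35
tcp_pos: [0.4494, 0.2002, 0.2002]
eef_rot: [-0.0, 0.61, 0.792, -0.0]
contact_force: [0.6, 0.6, 0.4]
finger_gap: 0.638
gripper_force: 0.0
```

```bash
python3 - <<'E'
from go import plan
plan((.631,-.080,.10,97),(.631,-.080,.003,97))
E
```

```text
now [0.4494 0.2002 0.2002] yaw x 104.83 tilt 0.05 t 1.4 gap 60.0 q [ 0.24  0.03  1.75  0.    1.36 -0.02]
(0.631, -0.08, 0.1, 97) -> [-0.6348  0.2078  0.2   ] 0.1305
(0.631, -0.08, 0.003, 97) -> [-0.6349  0.208   0.394 ] 0.1305
```

Request:
{"op": "jog_arm", "data": {"rows": [-0.635, 0.208, 0.2, 0.13, 60, -0.635, 0.208, 0.2, 0.13, 60, -0.635, 0.208, 0.2, 0.13, 60, -0.635, 0.208, 0.2, 0.13, 60, -0.635, 0.208, 0.2, 0.13, 60, -0.635, 0.208, 0.2, 0.13, 60, -0.635, 0.208, 0.2, 0.13, 60, -0.635, 0.208, 0.2, 0.13, 60, -0.635, 0.208, 0.2, 0.13, 60, -0.635, 0.208, 0.27, 0.13, 60, -0.635, 0.208, 0.34, 0.13, 60, -0.635, 0.208, 0.38, 0.13, 60, -0.635, 0.208, 0.393, 0.13, 60, -0.635, 0.208, 0.393, 0.13, 60, -0.635, 0.208, 0.393, 0.13, 10, -0.635, 0.208, 0.393, 0.13, 10, -0.635, 0.208, 0.393, 0.13, 10, -0.635, 0.208, 0.393, 0.13, 10, -0.635, 0.208, 0.393, 0.13, 10, -0.635, 0.208, 0.393, 0.13, 10], "force": 20}}

```text
time_s: 3.35
tcp_pos: [0.6323, -0.0793, 0.0046]
eef_rot: [0.001, 0.662, 0.75, 0.0]
contact_force: [-0.8, 1.3, 4.0]
finger_gap: 0.275
gripper_force: 20.0
```

```bash
python3 - <<'E'
from m import *; from go import plan
plan((.631,-.08,.12,97),(.449,-.2745,.12,2.7))
crop("top",265,135,130,95,6,"g1")
E
```

```text
now [ 0.6323 -0.0793  0.0046] yaw x 97.15 tilt 0.07 t 3.4 gap 25.8 q [-0.26  0.55  1.52  0.    1.07 -0.39]
(0.631, -0.08, 0.12, 97) -> [-0.0011 -0.0025 -0.2307] 0.0024
(0.449, -0.2745, 0.12, 2.7) -> [-0.3418 -0.4121 -0.2311] 1.5741
```

View pics/g1.png

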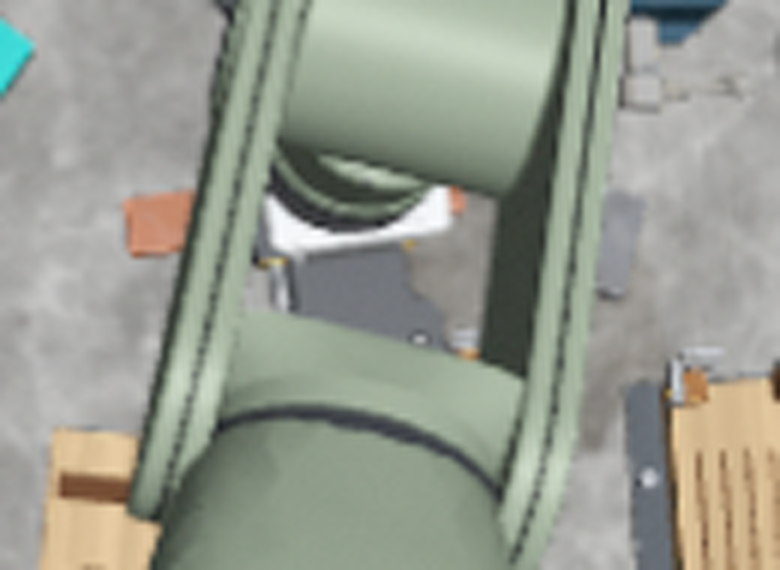

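The fingers hold the stone (gap 25.8 mm, stone 26 mm wide). In g1 its end shows at (160,222). I'll lift it and carry it over.

Request:
{"op": "jog_arm", "data": {"rows": [0, 0, -0.08, 0, 10, 0, 0, -0.16, 0, 10, 0, 0, -0.23, 0, 10, -0.08, -0.1, -0.23, 0.14, 10, -0.16, -0.2, -0.23, 0.28, 10, -0.24, -0.3, -0.23, 0.42, 10, -0.342, -0.412, -0.23, 0.56, 10, -0.342, -0.412, -0.23, 0.7, 10, -0.342, -0.412, -0.23, 0.84, 10, -0.342, -0.412, -0.23, 0.95, 10, -0.342, -0.412, -0.23, 1, 10, -0.342, -0.412, -0.23, 1, 10, -0.342, -0.412, -0.23, 1, 10, -0.342, -0.412, -0.23, 1, 10]}}

```text
time_s: 4.8
tcp_pos: [0.4485, -0.2741, 0.1187]
eef_rot: [-0.0, 0.948, 0.319, -0.0]
contact_force: [0.0, -0.0, -0.8]
finger_gap: 0.275
gripper_force: 20.0
```

```bash
python3 - <<'E'
from m import *; from go import plan
plan((.449,-.2745,.10,2.7),(.449,-.2745,.028,2.7))
E
```

```text
now [ 0.4485 -0.2741  0.1187] yaw x 37.23 tilt 0.04 t 4.8 gap 25.9 q [-0.71  0.19  1.75 -0.    1.2   0.21]
(0.449, -0.2745, 0.1, 2.7) -> [0.0003 0.0012 0.0373] 0.5755
(0.449, -0.2745, 0.028, 2.7) -> [0.0003 0.0013 0.1813] 0.5755
```

Request:
{"op": "jog_arm", "data": {"rows": [0, 0.001, 0, 0.14, 10, 0, 0.001, 0, 0.28, 10, 0, 0.001, 0, 0.42, 10, 0, 0.001, 0, 0.576, 10, 0, 0.001, 0, 0.576, 10, 0, 0.001, 0.06, 0.576, 10, 0, 0.001, 0.12, 0.576, 10, 0, 0.001, 0.16, 0.576, 10, 0, 0.001, 0.175, 0.576, 10, 0, 0.001, 0.182, 0.576, 10, 0, 0.001, 0.182, 0.576, 10, 0, 0.001, 0.182, 0.576, 10, 0, 0.001, 0.182, 0.576, 44, 0, 0.001, 0.182, 0.576, 44, 0, 0.001, 0.182, 0.576, 44, 0, 0.001, 0.1, 0.576, 44, 0, 0.001, 0, 0.576, 44, 0, 0.001, -0.1, 0.576, 90, 0, 0.001, -0.1, 0.576, 90]}}

```text
time_s: 6.7
tcp_pos: [0.4538, -0.2789, 0.1778]
eef_rot: [0.006, 1.0, 0.023, 0.006]
contact_force: [0.4, -0.4, -0.1]
finger_gap: 0.605
gripper_force: 0.0
```

```bash
python3 - <<'E'
from m import *; from go import plan
plan((.4575,-.1312,.10,3.1),(.4575,-.1312,.004,3.1))
E
```

```text
now [ 0.4538 -0.2789  0.1778] yaw x 2.62 tilt 0.99 t 6.7 gap 56.9 q [-0.71  0.13  1.69  0.    1.3   0.81]
(0.4575, -0.1312, 0.1, 3.1) -> [ 0.019  -0.2966  0.1524] -0.008
(0.4575, -0.1312, 0.004, 3.1) -> [ 0.0165 -0.2989  0.3444] -0.008
```

Request:
{"op": "jog_arm", "data": {"rows": [0.018, -0.1, 0, 0, 90, 0.018, -0.2, 0, 0, 90, 0.018, -0.29, 0, 0, 90, 0.018, -0.29, 0, 0, 90, 0.018, -0.29, 0, 0, 90, 0.018, -0.29, 0, 0, 90]}}

```text
time_s: 7.3
tcp_pos: [0.4516, -0.1305, 0.1689]
eef_rot: [0.0, 1.0, 0.022, 0.0]
contact_force: [0.4, 0.1, -0.1]
finger_gap: 0.953
gripper_force: 0.0
```

```bash
python3 - <<'E'
from m import *; from go import plan
plan((.4575,-.1312,.10,3.1),(.4575,-.1312,.004,3.1))
crop("side",290,90,200,150,4,"s2")
E
```

```text
now [ 0.4516 -0.1305  0.1689] yaw x 2.57 tilt 0.04 t 7.3 gap 89.6 q [-0.47  0.02  1.83 -0.    1.29  1.06]
(0.4575, -0.1312, 0.1, 3.1) -> [0.0118 0.0018 0.1378] -0.0088
(0.4575, -0.1312, 0.004, 3.1) -> [0.0118 0.0016 0.3298] -0.0088
```

View pics/s2.png

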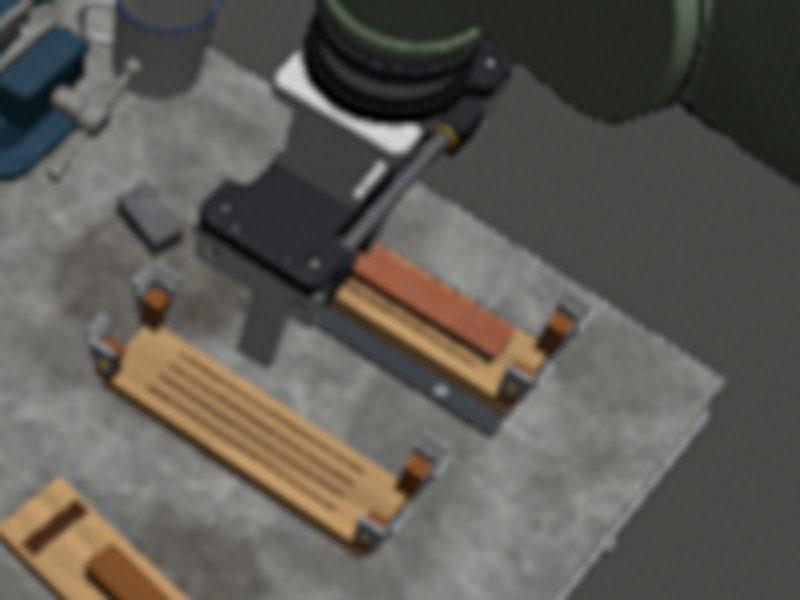

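The stone lies on the bottom deck, with its end corners at (490,350) and (518,328). I'll check them against the deck.

```bash
python3 - <<'E'
from m import *
p=raw([(490,349),(518,325),(358,262),(380,246)],4,290,90)
W=world("side",p,.037)[:,:2]; c=np.array([.4480,-.2743]);a=np.radians(2.6)
d=W-c; print(W.round(4)); print("along",(d@[np.cos(a),np.sin(a)]).round(4),"across",(d@[-np.sin(a),np.cos(a)]).round(4))
E
```

```text
[[ 0.3776 -0.2658]
 [ 0.3744 -0.293 ]
 [ 0.4789 -0.2648]
 [ 0.4756 -0.2848]]
along [-0.0699 -0.0743  0.0313  0.0271] across [ 0.0117 -0.0153  0.0081 -0.0118]
```

The stone is within about 3 mm of centre. Next I'll grasp the upper tray.

Request:
{"op": "jog_arm", "data": {"rows": [0.012, 0.002, 0.07, -0.009, 90, 0.012, 0.002, 0.14, -0.009, 90, 0.012, 0.002, 0.22, -0.009, 90, 0.012, 0.002, 0.28, -0.009, 90, 0.012, 0.002, 0.32, -0.009, 90, 0.012, 0.002, 0.33, -0.009, 90, 0.012, 0.002, 0.33, -0.009, 90, 0.012, 0.002, 0.33, -0.009, 40, 0.012, 0.002, 0.33, -0.009, 40, 0.012, 0.002, 0.33, -0.009, 40, 0.012, 0.002, 0.33, -0.009, 40, 0.012, 0.002, 0.33, -0.009, 40, 0.012, 0.002, 0.33, -0.009, 40, 0.012, 0.002, 0.33, -0.009, 40, 0.012, 0.002, 0.33, -0.009, 40], "force": 35}}

```text
time_s: 8.85
tcp_pos: [0.4579, -0.1307, 0.0046]
eef_rot: [0.0, 1.0, 0.028, 0.0]
contact_force: [-1.2, -0.1, 5.2]
finger_gap: 0.57
gripper_force: 35.0
```

```bash
python3 - <<'E'
from m import *; from go import plan
plan((.4575,-.1312,.12,2.7))
E
```

```text
now [ 0.4579 -0.1307  0.0046] yaw x 3.16 tilt 0.07 t 8.8 gap 53.6 q [-0.46  0.28  1.94 -0.    0.93  1.06]
(0.4575, -0.1312, 0.12, 2.7) -> [-0.0007  0.0011 -0.2309] 0.0076
```

Request:
{"op": "jog_arm", "data": {"rows": [0, 0, -0.04, 0, 40, 0, 0, -0.1, 0, 40, 0, 0, -0.17, 0, 40, 0, 0, -0.22, 0, 40, 0, 0, -0.22, 0, 40, 0, 0, -0.22, 0, 40]}}

```text
time_s: 9.45
tcp_pos: [0.4566, -0.1298, 0.1129]
eef_rot: [-0.0, 1.0, 0.027, -0.001]
contact_force: [0.8, 0.6, -3.3]
finger_gap: 0.571
gripper_force: 35.0
```

```bash
python3 - <<'E'
from m import *; from go import plan
plan((.449,-.2737,.115,2.7),(.449,-.2737,.055,2.7))
E
```

```text
now [ 0.4566 -0.1298  0.1129] yaw x 3.14 tilt 0.09 t 9.4 gap 53.7 q [-0.46  0.1   1.87  0.    1.17  1.06]
(0.449, -0.2737, 0.115, 2.7) -> [-0.031   0.2865 -0.0045] 0.0074
(0.449, -0.2737, 0.055, 2.7) -> [-0.0309  0.2866  0.1155] 0.0074
```

Request:
{"op": "jog_arm", "data": {"rows": [-0.01, 0.06, 0, 0, 40, -0.02, 0.13, 0, 0, 40, -0.03, 0.2, 0, 0.007, 40, -0.03, 0.25, 0, 0.007, 40, -0.031, 0.286, 0, 0.007, 40, -0.031, 0.286, 0, 0.007, 40, -0.031, 0.286, 0, 0.007, 40, -0.031, 0.286, 0, 0.007, 40]}}

```text
time_s: 10.25
tcp_pos: [0.4492, -0.2723, 0.1129]
eef_rot: [-0.001, 1.0, 0.024, -0.001]
contact_force: [-0.3, 0.3, -2.7]
finger_gap: 0.569
gripper_force: 35.0
```

```bash
python3 - <<'E'
from m import *; from go import plan
plan((.449,-.2737,.09,2.7),(.449,-.2737,.0565,2.7))
crop("side",330,90,160,120,5,"s3")
E
```

```text
now [ 0.4492 -0.2723  0.1129] yaw x 2.78 tilt 0.15 t 10.2 gap 53.5 q [-0.71  0.2   1.75  0.    1.19  0.81]
(0.449, -0.2737, 0.09, 2.7) -> [-0.0004  0.0028  0.0458] 0.0013
(0.449, -0.2737, 0.0565, 2.7) -> [-0.0003  0.003   0.1128] 0.0013
```

View pics/s3.png

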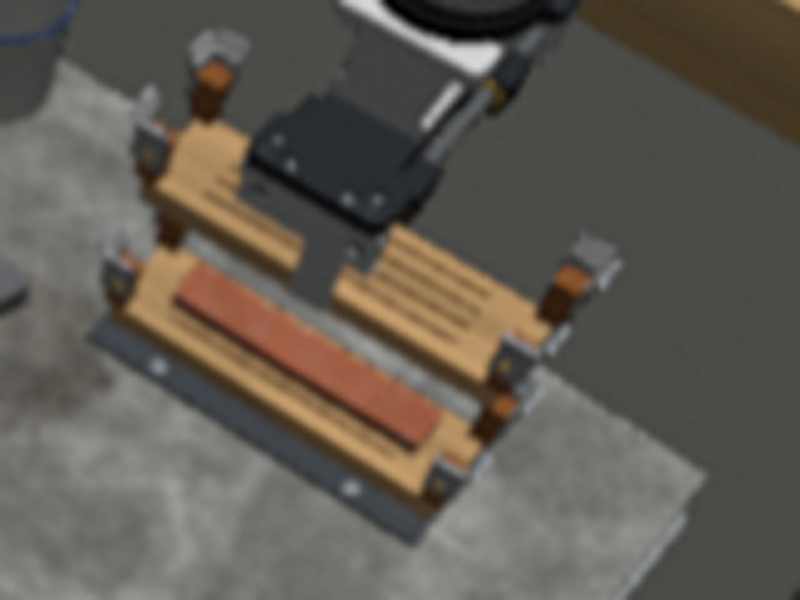

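In s3 the held tray hangs over the bottom tray, level and parallel. The near top-edge corners are (157,183), (495,378) on the upper deck and (126,308), (417,493) on the bottom deck. I'll compare them.

```bash
python3 - <<'E'
from m import *
U=world("side",raw([(157,183),(495,378)],5,330,90),.1263)[:,:2]
B=world("side",raw([(126,308),(417,493)],5,330,90),.023)[:,:2]
g=lambda W:(W.round(4).tolist(),W.mean(0).round(4),np.degrees(np.arctan2(*(W[0]-W[1])[::-1])).round(2),np.linalg.norm(W[0]-W[1]).round(4))
print(g(U));print(g(B))
# guides' outer-near corner brackets
E
```

```text
([[0.5386, -0.2404], [0.3541, -0.253]], array([ 0.4464, -0.2467]), np.float64(3.9), np.float64(0.185))
([[0.5381, -0.242], [0.3592, -0.2488]], array([ 0.4486, -0.2454]), np.float64(2.19), np.float64(0.179))
```

Request:
{"op": "jog_arm", "data": {"rows": [0.001, 0.001, 0.03, 0.002, 40, 0.001, 0.001, 0.06, 0.002, 40, 0.001, 0.001, 0.08, 0.002, 40, 0.001, 0.001, 0.088, 0.002, 40, 0.001, 0.001, 0.094, 0.002, 40, 0.001, 0.001, 0.094, 0.002, 40], "force": 20}}

```text
time_s: 10.9
tcp_pos: [0.4504, -0.2743, 0.067]
eef_rot: [0.0, 1.0, 0.023, 0.0]
contact_force: [0.0, -0.1, -2.6]
finger_gap: 0.574
gripper_force: 20.0
```

Request:
{"op": "jog_arm", "data": {"rows": [0, 0, 0.007, 0, 40, 0, 0, 0.013, 0, 40, 0, 0, 0.018, 0, 40, 0, 0, 0.02, 0, 40, 0, 0, 0.02, 0, 40]}}

```text
time_s: 11.4
tcp_pos: [0.4503, -0.2745, 0.0575]
eef_rot: [0.0, 1.0, 0.023, -0.0]
contact_force: [-2.6, 1.5, 2.8]
finger_gap: 0.574
gripper_force: 20.0
```

Request:
{"op": "jog_arm", "data": {"rows": [0, 0, 0.02, 0, 58, 0, 0, 0.02, 0, 64, 0, 0, 0.02, 0, 66, 0, 0, 0.02, 0, 66, 0, 0, 0, 0, 66, 0, 0, -0.08, 0, 66, 0, 0, -0.16, 0, 66, 0, -0.1, -0.2, 0, 66, 0, -0.2, -0.2, 0, 66, 0, -0.3, -0.2, 0, 66, 0, -0.4, -0.2, 0, 60, 0, -0.5, -0.2, 0, 60, 0, -0.5, -0.2, 0, 60, 0, -0.5, -0.2, 0, 60]}}

```text
time_s: 12.8
tcp_pos: [0.4392, -0.0238, 0.1578]
eef_rot: [0.0, 1.0, 0.024, 0.001]
contact_force: [0.2, 0.1, 0.1]
finger_gap: 0.642
gripper_force: 0.0
```

```bash
python3 - <<'E'
from m import *; from go import plan
plan((.629,.1405,.12,13.7),(.629,.1405,.006,13.7))
a=r.grab_frame("side")[100:200,350:482];b=r.grab_frame("top")[180:280,360:420]
cv2.imwrite("pics/seat.png",cv2.resize(np.hstack([a,b]),None,fx=4.1,fy=4.1,interpolation=cv2.INTER_CUBIC))
E
```

```text
now [ 0.4392 -0.0238  0.1578] yaw x 2.8 tilt 0.11 t 12.8 gap 60.4 q [-0.25 -0.04  1.91 -0.    1.27  1.27]
(0.629, 0.1405, 0.12, 13.7) -> [ 0.395  -0.3097  0.076 ] -0.1816
(0.629, 0.1405, 0.006, 13.7) -> [ 0.3946 -0.31    0.304 ] -0.1816
```

View pics/seat.png

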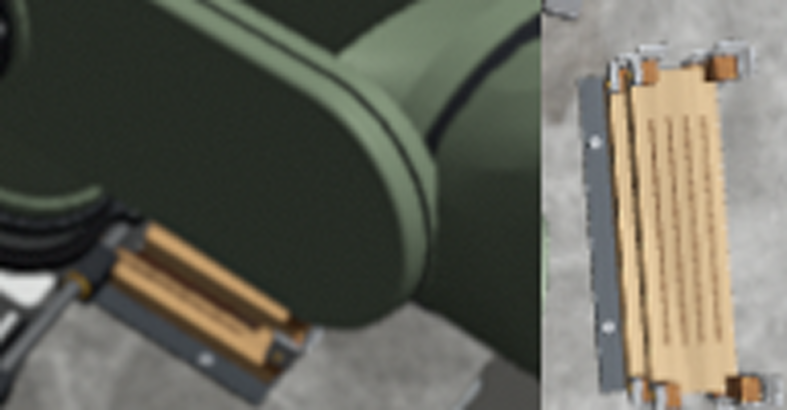

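The tray looks seated. I'll check its pose from the groove ends TL (650,118), TR (704,116), BR (718,340), BL (666,345), and also the height of the blue box next to the pale block.

```bash
python3 - <<'E'
from m import *
show("seated","top",np.array([(650,118),(704,116),(718,340),(666,345)])-[541,0],4.1,360,180,.071,0)
# box right-front top corner, triangulated by matching height
for z in (.04,.06,.08,.1,.12,.14):
    print(z,world("top",[(310*.7,221*.7)],z)[0,:2].round(3),world("side",[(294*.7,313*.7)],z)[0,:2].round(3))
E
```

```text
seated [ 0.4512 -0.2747] yaw long axis 2.1 size [0.1389 0.0335]
0.04 [0.668 0.173] [0.676 0.165]
0.06 [0.665 0.171] [0.666 0.17 ]
0.08 [0.661 0.169] [0.656 0.174]
0.1 [0.657 0.166] [0.647 0.179]
0.12 [0.654 0.164] [0.637 0.184]
0.14 [0.65  0.162] [0.627 0.189]
```

The tray is seated within 2 mm. The box is about 63 mm high, which is below the gripper body. Next, the pale block.

Request:
{"op": "jog_arm", "data": {"rows": [0.1, -0.08, 0, -0.1, 50, 0.2, -0.16, 0, -0.182, 50, 0.3, -0.24, 0, -0.182, 50, 0.395, -0.31, 0, -0.182, 50, 0.395, -0.31, 0.04, -0.182, 50, 0.395, -0.31, 0.076, -0.182, 50, 0.395, -0.31, 0.076, -0.182, 50, 0.395, -0.31, 0.076, -0.182, 50, 0.395, -0.31, 0.076, -0.182, 50]}}

```text
time_s: 13.8
tcp_pos: [0.6298, 0.1374, 0.1203]
eef_rot: [0.0, 0.993, 0.117, 0.001]
contact_force: [0.6, -0.3, 0.3]
finger_gap: 0.534
gripper_force: 0.0
```

```bash
python3 - <<'E'
from m import *; from go import plan
plan((.629,.1405,.12,13.7),(.629,.1405,.006,13.7))
crop("side",190,170,120,90,5,"p1")
E
```

```text
now [0.6298 0.1374 0.1203] yaw x 13.39 tilt 0.09 t 13.8 gap 50.2 q [ 0.08  0.42  1.44 -0.    1.27  1.42]
(0.629, 0.1405, 0.12, 13.7) -> [-0.0001 -0.0064  0.0005] -0.0051
(0.629, 0.1405, 0.006, 13.7) -> [-0.0005 -0.0065  0.2285] -0.0051
```

View pics/p1.png

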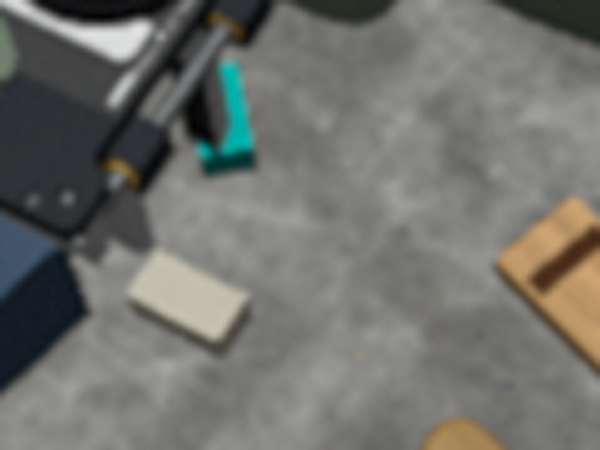

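The pale cream block sits directly below at about (188,295) in p1, clear of the box. I'll descend and grip.

Request:
{"op": "jog_arm", "data": {"rows": [0, -0.006, 0.08, -0.005, 50, 0, -0.006, 0.15, -0.005, 50, 0, -0.006, 0.2, -0.005, 50, 0, -0.006, 0.22, -0.005, 50, 0, -0.006, 0.23, -0.005, 50, 0, -0.006, 0.23, -0.005, 50, 0, -0.006, 0.23, -0.005, 15, 0, -0.006, 0.23, -0.005, 15, 0, -0.006, 0.23, -0.005, 15, 0, -0.006, 0.23, -0.005, 15, 0, -0.006, 0.23, -0.005, 15, 0, -0.006, 0.23, -0.005, 15]}}

```text
time_s: 15.05
tcp_pos: [0.6294, 0.1422, 0.0052]
eef_rot: [-0.0, 0.993, 0.12, 0.001]
contact_force: [-0.5, -0.6, 5.5]
finger_gap: 0.295
gripper_force: 20.0
```

```bash
python3 - <<'E'
from m import *; from go import plan
plan((.629,.1405,.18,13.7),(.55,-.1,.18,2.5),(.4505,-.2745,.18,2.5))
E
```

```text
now [0.6294 0.1422 0.0052] yaw x 13.83 tilt 0.11 t 15.1 gap 27.7 q [0.09 0.57 1.5  0.   1.07 1.42]
(0.629, 0.1405, 0.18, 13.7) -> [-0.0009  0.0032 -0.3497] 0.0022
(0.55, -0.1, 0.18, 2.5) -> [-0.2693  0.4325 -0.3501] 0.1888
(0.4505, -0.2745, 0.18, 2.5) -> [-0.546   0.7238 -0.3505] 0.1888
```

Block gripped (27.7 mm). I'll lift it and carry it over the upper tray.

Request:
{"op": "jog_arm", "data": {"rows": [0, 0, -0.1, 0, 15, 0, 0, -0.2, 0, 15, 0, 0, -0.3, 0, 15, 0, 0, -0.35, 0, 15, -0.07, 0.09, -0.35, 0.03, 15, -0.13, 0.17, -0.35, 0.06, 15, -0.19, 0.25, -0.35, 0.09, 15, -0.25, 0.33, -0.35, 0.12, 15, -0.31, 0.41, -0.35, 0.15, 15, -0.37, 0.49, -0.35, 0.189, 15, -0.43, 0.57, -0.35, 0.189, 15, -0.49, 0.65, -0.35, 0.189, 15, -0.546, 0.724, -0.35, 0.189, 15, -0.546, 0.724, -0.35, 0.189, 15, -0.546, 0.724, -0.35, 0.189, 15, -0.546, 0.724, -0.35, 0.189, 15]}}

```text
time_s: 16.65
tcp_pos: [0.4499, -0.2736, 0.1784]
eef_rot: [-0.001, 1.0, 0.022, -0.0]
contact_force: [0.4, -0.1, -1.1]
finger_gap: 0.296
gripper_force: 20.0
```

```bash
python3 - <<'E'
from m import *; from go import plan
plan((.4505,-.2745,.12,2.5),(.4505,-.2745,.0762,2.5))
E
```

```text
now [ 0.4499 -0.2736  0.1784] yaw x 2.51 tilt 0.08 t 16.6 gap 27.8 q [-0.71  0.13  1.69  0.    1.32  0.82]
(0.4505, -0.2745, 0.12, 2.5) -> [0.0012 0.0019 0.1168] 0.0002
(0.4505, -0.2745, 0.0762, 2.5) -> [0.0013 0.0021 0.2044] 0.0002
```

Request:
{"op": "jog_arm", "data": {"rows": [0.001, 0.001, 0.06, 0, 15, 0.001, 0.001, 0.12, 0, 15, 0.001, 0.001, 0.17, 0, 15, 0.001, 0.001, 0.19, 0, 15, 0.001, 0.001, 0.199, 0, 15, 0.001, 0.001, 0.202, 0, 15, 0.001, 0.001, 0.202, 0, 15]}}

```text
time_s: 17.35
tcp_pos: [0.4514, -0.2755, 0.0791]
eef_rot: [0.001, 1.0, 0.022, 0.001]
contact_force: [-0.2, 1.2, -1.4]
finger_gap: 0.297
gripper_force: 20.0
```

Request:
{"op": "jog_arm", "data": {"rows": [0, 0, 0.002, 0, 15, 0, 0, 0.003, 0, 15, 0, 0, 0.003, 0, 15]}}

```text
time_s: 17.65
tcp_pos: [0.4506, -0.2755, 0.077]
eef_rot: [0.0, 1.0, 0.022, 0.0]
contact_force: [-0.5, -0.3, -1.1]
finger_gap: 0.296
gripper_force: 20.0
```

Request:
{"op": "jog_arm", "data": {"rows": [0, 0, 0.002, 0, 15, 0, 0, 0.002, 0, 15]}}

```text
time_s: 17.85
tcp_pos: [0.4506, -0.2755, 0.0761]
eef_rot: [0.0, 1.0, 0.022, 0.0]
contact_force: [-0.8, 1.0, 2.0]
finger_gap: 0.299
gripper_force: 20.0
```

Request:
{"op": "jog_arm", "data": {"rows": [0, 0, 0, 0, 34, 0, 0, 0, 0, 44, 0, 0, 0, 0, 44, 0, 0, 0, 0, 44, 0, 0, -0.05, 0, 44, 0, 0, -0.12, 0, 44, 0, 0, -0.2, 0, 44, 0, -0.08, -0.22, 0.05, 44, 0, -0.16, -0.22, 0.1, 44, 0, -0.25, -0.22, 0.142, 44, 0, -0.34, -0.22, 0.142, 44, 0, -0.43, -0.22, 0.142, 44, 0, -0.52, -0.22, 0.142, 44, 0, -0.575, -0.22, 0.142, 44, 0, -0.575, -0.22, 0.142, 44, 0, -0.575, -0.22, 0.142, 44]}}

```text
time_s: 19.45
tcp_pos: [0.438, 0.0121, 0.1855]
eef_rot: [0.0, 0.999, -0.052, 0.0]
contact_force: [0.9, -0.9, 0.1]
finger_gap: 0.466
gripper_force: 0.0
```

```bash
python3 - <<'E'
from m import *; from go import plan
plan((.4325,.0127,.1,-6),(.4325,.0127,.022,-6))
crop("top",360,180,60,100,6,"p2")
E
```

```text
now [0.438  0.0121 0.1855] yaw x -5.94 tilt 0.05 t 19.4 gap 43.8 q [-0.17 -0.07  1.88 -0.    1.33  1.5 ]
(0.4325, 0.0127, 0.1, -6) -> [-0.011  -0.0002  0.171 ] 0.0011
(0.4325, 0.0127, 0.022, -6) -> [-1.11e-02 -3.00e-04  3.27e-01] 0.0011
```

View pics/p2.png

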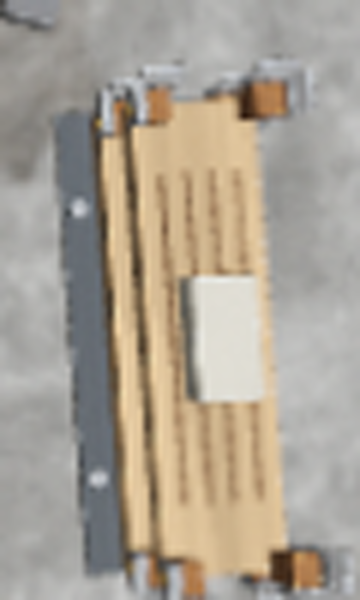

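In p2 the pale block lies lengthwise on the deck: its top spans (194,280) to (264,402), and the grooves run from (162,176) to (261,496). I'll compute both and grip the cover bar.

Request:
{"op": "jog_arm", "data": {"rows": [-0.011, 0, 0.08, 0, 44, -0.011, 0, 0.16, 0, 44, -0.011, 0, 0.23, 0, 44, -0.011, 0, 0.29, 0, 44, -0.011, 0, 0.32, 0, 44, -0.011, 0, 0.327, 0, 44, -0.011, 0, 0.327, 0, 44, -0.011, 0, 0.327, 0, 12, -0.011, 0, 0.327, 0, 12, -0.011, 0, 0.327, 0, 12, -0.011, 0, 0.327, 0, 12, -0.011, 0, 0.327, 0, 12], "force": 35}}

```text
time_s: 20.7
tcp_pos: [0.4336, 0.0124, 0.023]
eef_rot: [0.0, 0.999, -0.053, 0.001]
contact_force: [-0.6, -0.8, 6.3]
finger_gap: 0.252
gripper_force: 35.0
```

```bash
python3 - <<'E'
from m import *; from go import plan
show("upper","top",[(162,176),(237,173),(261,496),(184,502)],6,360,180,.071,0)
show("pale","top",[(194,280),(258,277),(264,402),(199,400)],6,360,180,.095,0)
plan((.4325,.0127,.18,-6))
E
```

```text
upper [ 0.4511 -0.275 ] yaw long axis 2.4 size [0.1366 0.0328]
pale [ 0.4499 -0.275 ] yaw long axis 0.8 size [0.0504 0.0272]
now [0.4336 0.0124 0.023 ] yaw x -6.03 tilt 0.13 t 20.7 gap 23.7 q [-0.17  0.16  2.03 -0.    0.95  1.5 ]
(0.4325, 0.0127, 0.18, -6) -> [-1.50e-03 -2.00e-04 -3.14e-01] -0.0005
```

Request:
{"op": "jog_arm", "data": {"rows": [0, 0, -0.06, 0, 12, 0, 0, -0.14, 0, 12, 0, 0, -0.22, 0, 12, 0, 0, -0.3, 0, 12, 0, 0, -0.34, 0, 12, 0, 0, -0.34, -0.05, 12, 0, 0, -0.34, -0.1, 12, 0, 0, -0.34, -0.142, 12, 0, 0, -0.34, -0.142, 12]}}

```text
time_s: 21.6
tcp_pos: [0.4317, 0.0129, 0.1912]
eef_rot: [-0.0, 1.0, 0.022, -0.001]
contact_force: [-0.7, 0.4, -2.1]
finger_gap: 0.248
gripper_force: 35.0
```

```bash
python3 - <<'E'
from m import *; from go import plan
plan((.4514,-.2746,.18,2.5))
E
```

```text
now [0.4317 0.0129 0.1912] yaw x 2.5 tilt 0.09 t 21.6 gap 23.4 q [-0.17 -0.09  1.89 -0.    1.35  1.36]
(0.4514, -0.2746, 0.18, 2.5) -> [0.0144 0.5761 0.0223] 0.0
```

Request:
{"op": "jog_arm", "data": {"rows": [0.002, 0.07, 0, 0, 12, 0.004, 0.15, 0, 0, 12, 0.006, 0.23, 0, 0, 12, 0.008, 0.31, 0, 0, 12, 0.01, 0.39, 0, 0, 12, 0.012, 0.47, 0, 0, 12, 0.014, 0.54, 0, 0, 12, 0.014, 0.576, 0.01, 0, 12, 0.014, 0.576, 0.022, 0, 12, 0.014, 0.576, 0.022, 0, 12, 0.014, 0.576, 0.022, 0, 12, 0.014, 0.576, 0.022, 0, 12]}}

```text
time_s: 22.8
tcp_pos: [0.452, -0.2733, 0.1809]
eef_rot: [-0.0, 1.0, 0.023, -0.0]
contact_force: [-0.0, -0.3, -2.2]
finger_gap: 0.25
gripper_force: 35.0
```

```bash
python3 - <<'E'
from m import *; from go import plan
plan((.4514,-.2746,.14,2.5),(.4514,-.2746,.130,2.5),(.4514,-.2746,.124,2.5))
crop("side",330,70,160,120,5,"s4")
E
```

```text
now [ 0.452  -0.2733  0.1809] yaw x 2.58 tilt 0.03 t 22.8 gap 23.5 q [-0.71  0.13  1.68  0.    1.33  0.82]
(0.4514, -0.2746, 0.14, 2.5) -> [-0.0014  0.0026  0.0818] 0.0014
(0.4514, -0.2746, 0.13, 2.5) -> [-0.0014  0.0026  0.1018] 0.0014
(0.4514, -0.2746, 0.124, 2.5) -> [-0.0014  0.0026  0.1138] 0.0014
```

View pics/s4.png

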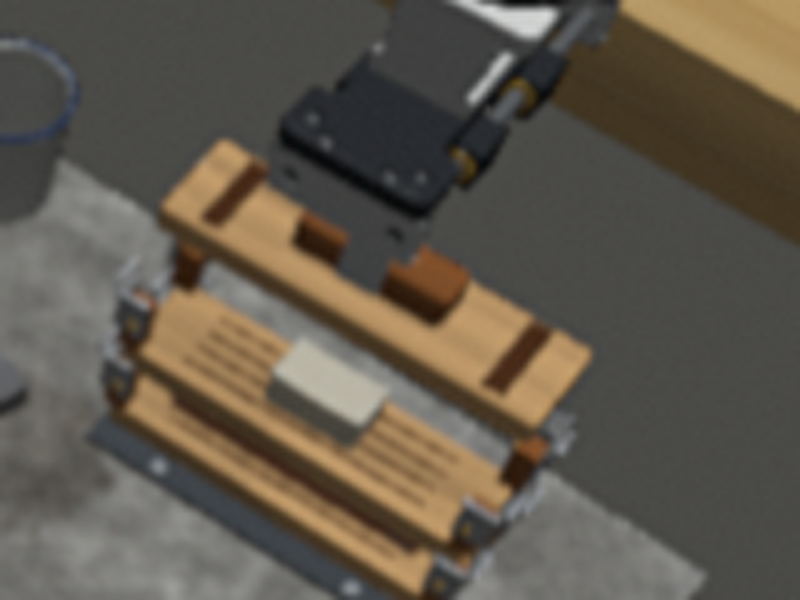

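In s4 the cover hangs level above the tray, with board top corners at (160,205), (222,138), (594,354), (535,432). The pale block sits centred at (325,385).

```bash
python3 - <<'E'
from m import *
show("cover","side",[(160,205),(222,138),(594,354),(535,432)],5,330,70,.176,0)
show("upper groove","side",[(188,363),(225,320),(455,458),(418,503)],5,330,70,.071,0)
E
```

```text
cover [ 0.4489 -0.2697] yaw long axis 1.9 size [0.1995 0.0538]
upper groove [ 0.4496 -0.2733] yaw long axis 2.7 size [0.1352 0.035 ]
```

Request:
{"op": "jog_arm", "data": {"rows": [0, 0.001, 0.03, 0.001, 12, 0, 0.001, 0.06, 0.001, 12, 0, 0.001, 0.08, 0.001, 12, 0, 0.001, 0.09, 0.001, 12, 0, 0.001, 0.096, 0.001, 12, 0, 0.001, 0.096, 0.001, 12, 0, 0.001, 0.096, 0.001, 12], "force": 20}}

```text
time_s: 23.55
tcp_pos: [0.4524, -0.2756, 0.1336]
eef_rot: [0.0, 1.0, 0.021, 0.0]
contact_force: [-0.6, -0.9, -1.9]
finger_gap: 0.251
gripper_force: 20.0
```

Request:
{"op": "jog_arm", "data": {"rows": [-0.001, -0.002, 0.004, 0, 12, -0.001, -0.002, 0.01, 0, 12, -0.001, -0.002, 0.015, 0, 12, -0.001, -0.002, 0.018, 0, 12, -0.001, -0.002, 0.019, 0, 12, -0.001, -0.002, 0.019, 0, 12]}}

```text
time_s: 24.15
tcp_pos: [0.4513, -0.2743, 0.124]
eef_rot: [-0.0, 1.0, 0.021, -0.0]
contact_force: [-3.5, 1.5, 3.7]
finger_gap: 0.25
gripper_force: 20.0
```

Contact is at the expected seated height of 0.124. I'll release and retreat straight up, then clear to the side.

Request:
{"op": "jog_arm", "data": {"rows": [-0.001, -0.002, 0.019, 0, 28, -0.001, -0.002, 0.019, 0, 36, -0.001, -0.002, 0.019, 0, 40, -0.001, -0.002, 0.019, 0, 40, -0.001, -0.002, 0, 0, 40, 0, 0, -0.08, 0, 40, 0, 0, -0.16, 0, 40, 0, -0.1, -0.2, 0, 40, 0, -0.2, -0.2, 0, 40, 0, -0.3, -0.2, 0, 40, 0, -0.4, -0.2, 0, 40, 0, -0.5, -0.2, 0, 40, 0, -0.6, -0.2, 0, 40, 0, -0.7, -0.2, 0, 40, 0, -0.7, -0.2, 0, 40, 0, -0.7, -0.2, 0, 40, 0, -0.7, -0.2, 0, 40]}}

```text
time_s: 25.85
tcp_pos: [0.4367, 0.0746, 0.2231]
eef_rot: [0.0, 1.0, 0.021, -0.0]
contact_force: [0.1, 0.2, -0.3]
finger_gap: 0.425
gripper_force: 0.0
```

```bash
python3 - <<'E'
from m import *; from go import plan
plan()
a=r.grab_frame("side")[70:190,340:480];b=r.grab_frame("top")[175:285,360:425];b=cv2.copyMakeBorder(b,0,10,0,0,cv2.BORDER_CONSTANT)
cv2.imwrite("pics/fin.png",cv2.resize(np.hstack([a,b]),None,fx=3.9,fy=3.9,interpolation=cv2.INTER_CUBIC))
E
```

```text
now [0.4367 0.0746 0.2231] yaw x 2.39 tilt 0.04 t 25.9 gap 39.9 q [-0.03 -0.1   1.82 -0.    1.42  1.5 ]
```

View pics/fin.png

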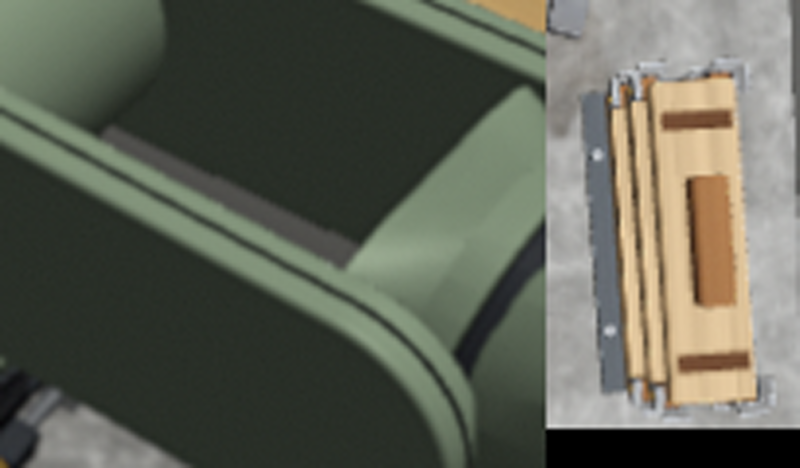

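The cover sits squarely inside the guides, with board corners at (651,82), (735,78), (756,400), (669,405). I'll make one numeric check and hand in if it agrees.

```bash
python3 - <<'E'
from m import *
c,y=show("cover","top",np.array([(651,82),(735,78),(756,400),(669,405)])-[546,0],3.9,360,175,.119,0)
if np.all(abs(c-[.4508,-.2748])<.006): print(r.close_job())
E
```

```text
cover [ 0.4498 -0.273 ] yaw long axis 1.7 size [0.1998 0.0544]
the job is handed in; nothing more can be done
None
```

The caddy is packed in the order asked and handed in at about 26 s: slim stone, upper tray, pale block and cover all measured within about 3 mm of centre. The arm was clear and the grey block and brush were never touched; the judge's verdict was not shown.

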